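Open the squat parts jar

ROBOT

A 7-joint arm with a two-finger parallel gripper is mounted at the origin on the work surface; the furniture and walls round the work are solid. World frame = base frame: x ahead of the robot, y to its left, z up, the work surface at z = 0. Lengths are in mm, angles in rad, forces in N, time in s.
With the tool pointing down it reaches from about 400 to 875 mm from the base axis. Payload 19.3 kg.
Tool frame: the origin (TCP) lies at the very end of the fingers, on their centre line; the grasp point (between the pads) lies 19 mm behind it (grip_point_offset is the z of the grasp point in the tool frame, in mm); z points along the fingers, y is the line along which they close (so a half turn about z gives the same grasp; the last joint's range is limited). The gripper opens to 85 mm and grips with 20 to 120 N. Pads are 22 mm wide; open, the fingers measure 114 mm over their backs; the gripper's body (76 mm by 85 mm) begins 54 mm behind the grasp point. The pads swing forward as they close: fully open they stand 13 mm farther back than shut.
Start: joints at [-1.408, 0.521, -0.036, 1.599, 0.021, 1.021, -0.113], TCP at [144.209, 608.127, 231.291] pointing down, gripper open.
Joint ranges: [-2.91, 2.91], [-0.3, 2.13], [-1.5, 1.42], [0.17, 2.43], [-1.26, 4.41], [0.16, 1.93], [-2.52, 2.52]. Speed limits (rad/s): [1.89, 1.89, 2.39, 2.39, 3.01, 3.01, 3.01].

INTERFACE

Orientations are given as a 3x3 rotation matrix whose columns are the frame's x, y, z axes.
In Python, from workcell import movep, movel, goto_joints, open_gripper, clamp, wait, inverse_kinematics, read_state, camera, PlanningError, finish_job, grip_point_offset gives the robot as it stands. Calls block until the motion is done:
- movep(position, orientation): joint-space move of the TCP to a pose.
- movel(position, frame=None, max_speed=150, guard=None): straight line of the TCP; frame=None keeps the orientation; max_speed is the mean speed in mm/s. With guard (N) it stops when the force on the tool has changed by that much, and returns True; else False.
- goto_joints(angles): joint-space move.
- open_gripper() and clamp(): open the fingers fully, or close them until they stop; the grip force is fixed at half the most.
- wait(seconds).
- inverse_kinematics(position, orientation): joint angles nearest the present ones, or None.
- read_state(): the state.
- camera(name): name is "side" or "top" or "wrist"; returns a dict with "image" (400x640x3 uint8, blue, green, red), "range_z" (400x640 float32, mm along the optical axis (not along the pixel's ray), 0 where there is no reading), "fx", "fy", "cx", "cy" (pixels), "cam_to_world" (4x4, takes a point from camera to world coordinates). Camera axes: x right, y up, looking along -z (the intrinsics and any distortion apply to the point x, -y, -z); pixel columns grow to the right and rows downward; lengths in mm; the calibration is good to about 2 mm. A picture is of the moment at which its call begins.
A pose or a line that the arm cannot do raises PlanningError and nothing moves.
- finish_job(): hands the job in; it is judged then, once.
The state is a dict: "time": time; "qpos": joint angles; "qvel": joint speeds; "joint_efforts": joint torques, N m; "eef_pos": TCP position; "tool_rot": TCP orientation; "ft_force": force on the tool from outside, world axes, zero at the start; "torque": the same for the moment, N m; "finger_gap": finger opening in mm; "gripper_force": force on a finger pad.
Only numpy, scipy, OpenCV 4.12 (cv2) and the standard library are available. Lean on these libraries where they do the work, as an engineer would, in place of code of your own. Each camera call takes 0.05 s, during which the arm holds its last target. There are 200 camera calls.

TASK

Unscrew the cap of the short, wide jar, the squattest of the three on the bench, so that the parts in it can be got at: turn it anticlockwise, seen from above, until it comes up against its stop, then let go. The cap stays on the jar. Leave the caps of the two slimmer jars shut.

Things in the scene. Friction and masses are not known exactly. Their poses are not given: they have to be found in the camera images.
- wide_cap_grip (a point): Centre of the short wide jar's cap, on its axis, half-way up, 79 mm above the bench. The cap is white, round, fluted, 57 mm across, 34 mm tall (flat top 17 mm above this point, with a black rib 3 mm high; x points along the rib); grip any diameter. Under it a 10 mm neck, then the clear jar's shoulder, 90 mm across, 27 mm below this point. The jar is clamped to the bench in a 100 mm plate.
- wide_cap (a joint): Angle of the wide jar's cap about its upright axis, rad: near 0 is shut (rib at one black pip on the shoulder); it grows anticlockwise seen from above to a hard stop at 1.3 (rib at the other pip): fully unscrewed. The cap does not rise or come off; friction 0.08 N m; it stays where it is left.
- mid_cap (a joint): The same for the jar of middle width (66 mm wide, 112 mm tall, cap 40 mm across), at least 140 mm from the wide jar, axis to axis, in a like plate: to stay shut, near 0.
- tall_cap (a joint): The same for the tall slim jar (52 mm wide, 134 mm tall, cap 30 mm across), at least 140 mm from the wide jar, axis to axis, in a like plate: to stay shut, near 0.

How it is judged (in metres and radians):
At the end, for the whole second after the job is handed in: The wide jar's cap is turned to within 0.2 rad (11 degrees) of its open stop at 1.3 rad, and the caps of the two slimmer jars are shut, less than 0.3 rad from 0 (value of joint wide_cap above 1.1 rad and value of joint each of mid_cap, tall_cap below 0.3 rad); the robot touches nothing.
It fails at once if the cap of either slimmer jar is unscrewed (turned beyond 0.3 rad) (value of joint any of mid_cap, tall_cap above 0.3 rad).
It also fails if it takes over 30 s, if anything falls off the work surface, if the arm or the gripper's body presses on something with over 40 N, if the wrist force passes 120 N, or if a joint passes its speed limit or range.

## Working session

There is one attempt and no reset: what is moved stays moved. The work goes in short steps, each a Python script; the robot and the scene stay as the last script left them, time stands still between calls to the robot, and variables do not carry over. Pictures are saved under pics/ and viewed, at most 10 in all, crops included, and the job is handed in when it is done.

```bash
mkdir -p pics; python3 - <<'E'
from workcell import *
import cv2, numpy as np
for n in ("top","side"):
    c=camera(n); cv2.imwrite(f"pics/{n}1.png",c["image"]); np.savez(f"{n}1.npz",**c)
    print(n,c["fx"],c["cx"],c["cy"],[k for k in c],np.round(c["cam_to_world"],2).tolist(), (c["range_z"]>0).mean())
s=read_state(); print(s["time"],s["eef_pos"],np.round(s["tool_rot"],2).tolist(),s["finger_gap"],grip_point_offset)
E
```

```text
top 477.14490529136333 310.99752840824254 193.92157521446086 ['image', 'range_z', 'fx', 'fy', 'cx', 'cy', 'cam_to_world'] [[-0.0, 1.0, -0.03, 504.27], [-1.0, -0.0, 0.0, -10.27], [0.0, 0.03, 1.0, 1197.84], [0.0, 0.0, 0.0, 1.0]] 0.9959296875
side 444.7926310934364 317.68504913287666 196.19337064382384 ['image', 'range_z', 'fx', 'fy', 'cx', 'cy', 'cam_to_world'] [[-1.0, 0.01, -0.01, 558.01], [-0.01, -0.65, 0.76, 669.0], [0.01, 0.76, 0.65, 709.78], [0.0, 0.0, 0.0, 1.0]] 0.99598046875
0.1 [144.17095102 607.8419798  230.79492501] [[-0.97, 0.23, -0.0], [0.23, 0.97, -0.0], [-0.0, -0.0, -1.0]] 85.53859387432367 -18.700000000000003
```

View pics/top1.png

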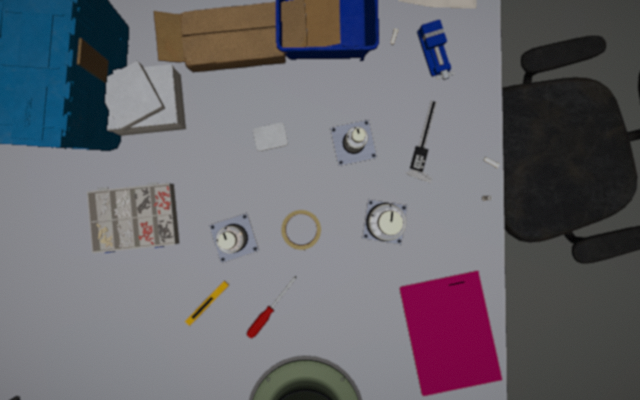

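View pics/side1.png

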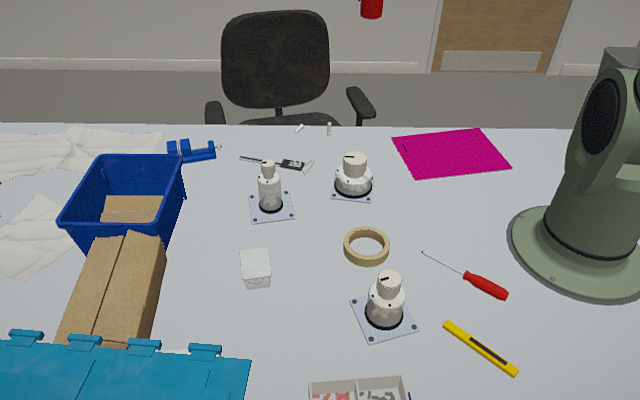

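```bash
cat > h.py <<'E'
import numpy as np, cv2
def to_plane(c,uv,z):
    uv=np.atleast_2d(uv).astype(float)
    d=np.c_[(uv[:,0]-c["cx"])/c["fx"],-(uv[:,1]-c["cy"])/c["fy"],-np.ones(len(uv))]
    M=c["cam_to_world"]; d=d@M[:3,:3].T; o=M[:3,3]
    return o+d*((z-o[2])/d[:,2])[:,None]
def cloud(c):
    v,u=np.mgrid[:400,:640]; r=c["range_z"]
    p=np.stack([(u-c["cx"])/c["fx"]*r,-(v-c["cy"])/c["fy"]*r,-r],-1)
    return p@c["cam_to_world"][:3,:3].T+c["cam_to_world"][:3,3]
E
python3 - <<'E'
from h import *
for n,seeds in (("top",{"wide":(390,222),"mid":(232,238),"tall":(356,138)}),("side",{"wide":(355,160),"mid":(388,283),"tall":(267,168)})):
    c=np.load(n+"1.npz"); P=cloud(c)
    for k,(u,v) in seeds.items():
        zt={"wide":96,"mid":None,"tall":None}[k]
        z=P[v-8:v+9,u-8:u+9,2]; zt=np.percentile(z,90)
        m=np.zeros((400,640),np.uint8); s=np.s_[v-28:v+29,u-28:u+29]
        m[s]=((abs(P[s][...,2]-zt)<7)&(c["image"][s].min(-1)>120)).astype(np.uint8)
        cs=max(cv2.findContours(m,0,1)[0],key=cv2.contourArea)
        (cu,cv_),r=cv2.minEnclosingCircle(cs); 
        Q=to_plane(c,cs[:,0],96 if k=="wide" else zt)
        e=cv2.fitEllipse(Q[:,:2].astype(np.float32)) 
        print(n,k,"ztop %.1f"%zt,np.round((cu,cv_,r),1),np.round(e[0],1),np.round(e[1],1))
def crop(n,u,v): return cv2.resize(cv2.imread(f"pics/{n}1.png")[v-32:v+33,u-32:u+33],(400,400),interpolation=cv2.INTER_CUBIC)
cv2.imwrite("pics/crop.png",np.hstack([crop("top",388,222),crop("side",353,172)]))
E
```

```text
top wide ztop 98.9 [389.7 221.7  12.3] [ 474.2 -197.6] [51.8 52.3]
top mid ztop 114.2 [226.  239.5   9.2] [436.3 177.7] [36.6 38.2]
top tall ztop 135.0 [357.8 133.9   6.9] [ 672.8 -121. ] [27.3 29. ]
side wide ztop 95.9 [354.5 159.   11.9] [ 477.7 -192.6] [53.4 58. ]
side mid ztop 112.3 [389.  279.3  12.3] [438.9 181.4] [39.2 40.5]
side tall ztop 133.3 [267.  164.    7.1] [ 675.  -116.2] [28.9 36. ]
```

View pics/crop.png

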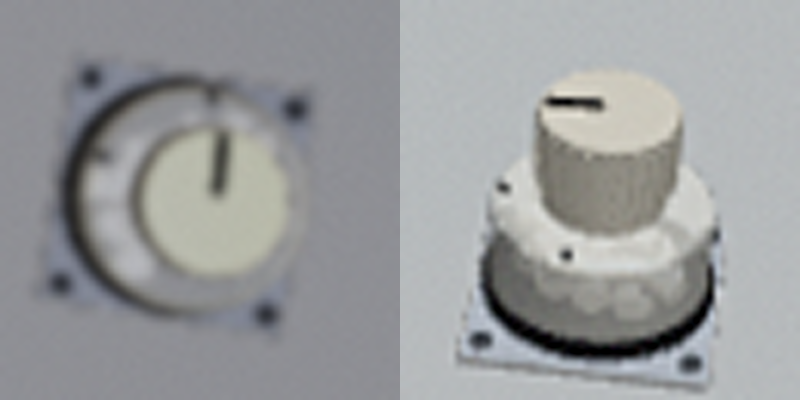

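The crop shows the wide cap (top view 390,222) with its rib at the shut pip (straight up, +x), and the other pip to the left, anticlockwise. The two views and the plate centre agree within 3 mm on about (476, -195).

```bash
cat >> h.py <<'E'
X,Y=476.,-195.3
def R(a):
    c,s=np.cos(a),np.sin(a); return np.array([[c,s,0],[s,-c,0],[0,0,-1.]])
E
python3 - <<'E'
from h import *; from workcell import *
best=None
for a in np.arange(-np.pi,np.pi,.1):
    qs=[inverse_kinematics([X,Y,63],R(a+t)) for t in (0,.65,1.4)]
    if any(q is None for q in qs): continue
    m=max(abs(q[6]) for q in qs); mono=np.ptp([q[:6] for q in qs],axis=0).max()
    if mono<.1 and (best is None or m<best[0]): best=(m,a,qs)
print(best[0],best[1],np.round(best[2],2).tolist())
a=best[1]; t0=read_state()["time"]
movep([X,Y,200],R(a)); c=camera("wrist"); cv2.imwrite("pics/w1.png",c["image"]); np.savez("w1.npz",**c)
s=read_state(); print(t0,s["time"],s["eef_pos"],np.round(s["qpos"],2))
open("a.txt","w").write(str(a))
E
```

```text
Traceback (most recent call last):
TypeError: 'NoneType' object is not subscriptable
```

```bash
python3 - <<'E'
from h import *; from workcell import *
for a in np.arange(-np.pi,np.pi,.35):
    for z in (63,200):
        q=inverse_kinematics([X,Y,z],R(a)); print(round(a,2),z,None if q is None else np.round(q,2))
E
```

```text
-3.14 63 [ 0.21  0.61  0.08  2.02 -0.1   0.52  1.94]
-3.14 200 [-0.22  0.47  0.67  1.95 -0.38  0.86  2.22]
-2.79 63 [ 0.26  0.61  0.02  2.02 -0.03  0.52  2.22]
-2.79 200 [ 0.62  0.42 -0.45  1.9   0.23  0.87  1.97]
-2.44 63 [ 0.3   0.61 -0.03  2.01  0.04  0.52  2.51]
-2.44 200 [ 0.91  0.51 -0.86  1.89  0.47  0.96  2.11]
-2.09 63 [-0.46  1.09  1.22  2.05 -1.26  1.07 -2.24]
-2.09 200 [ 1.04  0.59 -1.07  1.88  0.6   1.03  2.34]
-1.74 63 [-0.46  1.09  1.22  2.05 -1.26  1.07 -1.89]
-1.74 200 [-0.5   0.75  1.23  1.96 -0.82  1.06 -2.21]
-1.39 63 [-0.46  1.09  1.22  2.05 -1.26  1.07 -1.54]
-1.39 200 [-0.5   0.75  1.23  1.96 -0.82  1.06 -1.86]
-1.04 63 [-0.38  0.92  1.01  2.05 -1.1   0.86 -1.32]
-1.04 200 [-0.5   0.75  1.23  1.96 -0.82  1.06 -1.51]
-0.69 63 [-0.38  0.92  1.01  2.05 -1.1   0.86 -0.97]
-0.69 200 [-0.42  0.61  1.02  1.95 -0.64  0.95 -1.35]
-0.34 63 [-0.38  0.92  1.01  2.05 -1.1   0.86 -0.62]
-0.34 200 [-0.42  0.61  1.02  1.95 -0.64  0.95 -1.  ]
0.01 63 [-0.17  0.72  0.63  2.04 -0.73  0.62 -0.6 ]
0.01 200 [-0.34  0.53  0.86  1.95 -0.52  0.89 -0.77]
0.36 63 [-0.17  0.72  0.63  2.04 -0.73  0.62 -0.25]
0.36 200 [-0.4   0.59  0.98  1.95 -0.61  0.93 -0.33]
0.71 63 [-0.15  0.71  0.6   2.04 -0.7   0.61  0.07]
0.71 200 [-0.43  0.61  1.03  1.95 -0.65  0.95  0.06]
1.06 63 [-0.12  0.69  0.55  2.03 -0.64  0.59  0.37]
1.06 200 [-0.42  0.61  1.02  1.95 -0.64  0.95  0.4 ]
1.41 63 [-0.08  0.67  0.49  2.03 -0.57  0.57  0.65]
1.41 200 [-0.41  0.6   1.    1.95 -0.62  0.94  0.74]
1.76 63 [-0.03  0.66  0.42  2.03 -0.5   0.55  0.93]
1.76 200 [-0.4   0.58  0.97  1.95 -0.6   0.93  1.07]
2.11 63 [ 0.02  0.64  0.35  2.03 -0.41  0.54  1.2 ]
2.11 200 [-0.35  0.54  0.89  1.95 -0.54  0.9   1.35]
2.46 63 [ 0.07  0.63  0.27  2.03 -0.32  0.53  1.46]
2.46 200 [-0.22  0.47  0.68  1.95 -0.38  0.86  1.54]
2.81 63 [ 0.15  0.62  0.16  2.02 -0.19  0.52  1.69]
2.81 200 [-0.2   0.46  0.64  1.94 -0.36  0.85  1.87]
```

```bash
python3 - <<'E'
from h import *; from workcell import *
movep([X,Y,200],R(0.)); c=camera("wrist"); cv2.imwrite("pics/w1.png",c["image"]); np.savez("w1.npz",**c)
s=read_state(); print(s["time"],s["eef_pos"],np.round(s["qpos"],2))
E
```

```text
3.2 [ 476.28200319 -194.74434179  199.92345817] [-0.34  0.53  0.86  1.95 -0.51  0.89 -0.78]
```

View pics/w1.png

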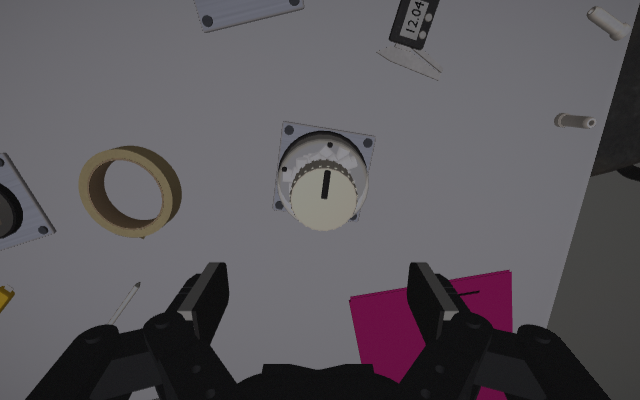

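The wrist view shows the cap at (323,199), between the fingers (pads near columns 225 and 412, mid ≈319), with the rib toward the shut pip. I'll check its centre from this view, descend, clamp and turn by joint 7 in steps while watching the torque.

```bash
python3 - <<'E'
from h import *; from workcell import *
c=np.load("w1.npz"); P=cloud(c); m=(abs(P[...,2]-96)<6)&(np.hypot(P[...,0]-X,P[...,1]-Y)<45)
cs=max(cv2.findContours(m.astype(np.uint8),0,1)[0],key=cv2.contourArea)
e=cv2.fitEllipse(to_plane(c,cs[:,0],96)[:,:2].astype(np.float32)); print(np.round(e[0],1),np.round(e[1],1))
ex,ey=e[0]
if np.hypot(ex-X,ey-Y)>6: raise SystemExit("check")
x,y=(X+ex)/2,(Y+ey)/2; print(x,y)
hit=movel([x,y,63],R(0.),max_speed=80,guard=15); s=read_state(); print("hit",hit,s["eef_pos"])
if hit: raise SystemExit
clamp(); s=read_state(); print(s["time"],s["finger_gap"],s["gripper_force"],np.round(s["ft_force"],1),np.round(s["torque"],2))
if abs(s["finger_gap"]-57)>4: raise SystemExit("gap")
q0=np.array(s["qpos"])
for t in (.3,.6,.9,1.1,1.2,1.28,1.34):
    q=q0.copy(); q[6]+=t; goto_joints(q); s=read_state()
    print(t,round(s["time"],1),round(s["qpos"][6]-q0[6],3),np.round(s["ft_force"],1),np.round(s["torque"],2),round(s["joint_efforts"][6],2))
E
```

```text
[ 477.2 -198.3] [55.1 55.8]
476.61512756347656 -196.82041778564454
hit False [ 476.78235202 -196.82386135   63.29565779]
5.4583 54.841568666354206 62.36504673957825 [ -1.5 -12.    9.9] [-2.24  0.16  0.06]
0.3 5.9 0.296 [-0.8  0.7  2.3] [0.41 0.4  0.07] 1.13
0.6 6.3 0.596 [-1.3  1.5  4.8] [0.61 0.67 0.03] 0.62
0.9 6.7 0.896 [-3.6  1.6  5.9] [0.71 0.92 0.12] 0.62
1.1 7.0 1.097 [-4.6  2.1  7.8] [0.76 1.19 0.04] 0.88
1.2 7.2 1.197 [-4.4  2.6  7.5] [0.77 1.25 0.08] 0.84
1.28 7.5 1.276 [-5.1  2.8  7.9] [ 0.87  1.25 -0.81] 1.58
1.34 7.7 1.335 [-5.3  2.2  6.4] [ 0.77  1.17 -0.66] 1.2
```

Torque rose sharply at 1.28, so the stop is reached. Release, retreat and look.

```bash
python3 - <<'E'
from h import *; from workcell import *
open_gripper(); s=read_state(); p=np.array(s["eef_pos"]); movel([p[0],p[1],200],max_speed=120)
c=camera("wrist"); cv2.imwrite("pics/w2.png",c["image"]); s=read_state(); print(s["time"],s["eef_pos"],s["finger_gap"])
E
```

```text
9.475 [ 477.11019101 -199.19551905  199.44055457] 85.5711037075571
```

View pics/w2.png

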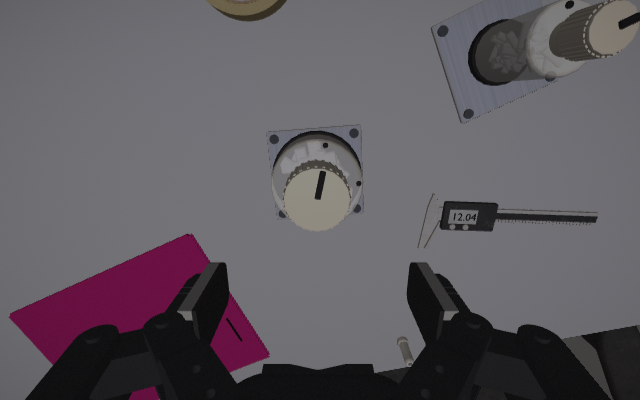

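The camera has turned with the tool. The rib (320,185) now points at the anticlockwise pip (325,145), and the shut pip (358,183) lies clockwise of it, so the cap is open. The gripper is clear.

```bash
python3 -c "
from workcell import *
print(finish_job())"
```

```text
the job is handed in; nothing more can be done
None
```

The wide jar's cap is turned anticlockwise to its open stop and released, the two slimmer jars' caps were not touched, and the job was handed in after about 9.5 s of robot time (the judge's verdict was not shown).

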